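# Clear the canister and close the T-handle valve

### The arm

A 6-joint arm with a two-finger parallel gripper is mounted at the origin on a cart in front of the work surface, level with it; the furniture and walls round the work are solid. World frame = base frame: x ahead of the robot, y to its left, z up, the work surface at z = 0. Lengths are in m, angles in degrees, forces in N, time in s.
With the tool pointing down it reaches from about 0.3 to 0.75 m from the base axis. Payload 8.5 kg.
Tool frame: the origin (TCP) lies midway between the tips of the shut fingers; the grasp point (between the pads) lies 19 mm behind it (env.tcp_to_grasp is the z of the grasp point in the tool frame, in m); z points along the fingers, y is the line along which they close (so a half turn about z gives the same grasp; the last joint's range is limited). The gripper opens to 85 mm and grips with 20 to 120 N. Pads are 22 mm wide; open, the fingers measure 114 mm over their backs; the gripper's body (76 mm by 85 mm) begins 54 mm behind the grasp point. The pads swing forward as they close: fully open they stand 13 mm farther back than shut.
Start: joints at [55.502, 21.807, 74.336, -0, 83.858, -12.336], TCP at [0.207, 0.509, 0.231] pointing down, gripper open.
Joint ranges: [-178.18, 178.18], [-50.72, 133.34], [12.68, 142.11], [-81.47, 261.47], [9.98, 163.14], [-165.26, 165.26]. Speed limits (degrees/s): [136.94, 136.94, 180, 180, 180, 180].

### API

Orientations are given as a 3x3 rotation matrix whose columns are the frame's x, y, z axes.
In Python, from rig import env, imaging, job, models gives the robot as it stands. The module is installed in compiled form; this text tells all that it offers.
- The arm moves only by the tool jog_arm, never from a script. Its argument "plan" is text: rows parted by semicolons, each of 7 numbers parted by spaces: the turn, a rotation vector about the tool's x, y, z in degrees, then the shift along the tool's x, y, z in cm, then the closure in counts, from 0 (fully open) to 255 (shut). In form: rx ry rz x y z claw; .... A call has 1 to 10 rows; each row shifts and turns the commanded pose from where the row before left it, along the tool's axes as they then stand; what a row does not reach is not made up. A row lasts 1/12 s, in which the tool goes at most 41.7 mm and 7.16 degrees, less where a joint would pass 70% of its speed; a pose out of reach is approached as far as the arm can. A call with a gripper value outside its range is refused whole. The fingers move at their own pace and stop on an object; "grip_force" is the grip in N (left out, the last holds). Time passes only in rows, so rows that do not move let the fingers close. It gives the time, the measured TCP pose, the force, the opening and the grip force at its end, in the units of the state.
- env.observe(): the state, without advancing time (a new reading comes with each control period).
- imaging.get_image(name): name is "scene" or "top" or "wrist"; returns a dict with "pixels" (420x560x3 uint8, red, green, blue), "depth" (420x560 float32, m along the optical axis (not along the pixel's ray), 0 where there is no reading), "fov_y" (degrees; the focal length in pixels is half the picture's height over the tangent of half this angle, whatever the lens; pixels are square), "cx", "cy" (the principal point, pixels), "world_from_camera" (4x4, takes a point from camera to world coordinates). Camera axes: x right, y down, z forward; pixel columns grow to the right and rows downward; lengths in m; the calibration is good to about 2 mm. A picture is of the moment at which its call begins.
- job.close_job(): hands the job in; it is judged then, once.
Trained networks look in the newest picture that a camera, given by its name, has taken for a name from the list of things; names that differ only in an ending like _2 or _b are one class to them, and where a whole thing is asked for, a point or a joint stands for the part that bears it (a point fixed in the world has none). Each returns a list of dicts, best first, with "confidence" (0 to 1); they miss things now and then, are a little off and sometimes report something else, mostly with a low value. They report only what shows in the picture. A call takes as long as a camera call. They do not tell look-alikes from the thing itself.
- models.outline_of(camera, query): "region" (420x560 bool, what is visible of it) and "bbox" ([centre column, centre row, width, height] in pixels, round what is visible of it).
- models.tip_of(camera, query): "at" ([column, row] in pixels: a listed point, or the origin of a listed thing).
The state is a dict: "time_s": time; "q": joint angles; "qvel": joint speeds; "joint_efforts": joint torques, N m; "position": TCP position; "tool_rot": TCP orientation; "ft_force": force on the tool from outside, world axes, zero at the start; "wrist_torque": the same for the moment, N m; "grip_width": finger opening in m; "gripper_force": force on a finger pad.
Only numpy, scipy, OpenCV 4.12 (cv2) and the standard library are available. Lean on these libraries where they do the work, as an engineer would, in place of code of your own. Each camera call takes 0.05 s, during which the arm holds its last target. There are 200 camera calls.

### The job

The T-handle valve on the grey sloping bracket has to be closed, but a white canister stands in the way of its handle. First lift the canister out and set it down upright in the pale card tray, without turning the handle; then turn the T-handle clockwise (as seen facing the sloping panel), regrasping it as often as needed, until it stops with its red end at the green mark. Leave the vial, the battery and the steel cup where they stand, upright.

Things in the scene. Friction and masses are not known exactly. Their poses are not given: they have to be found in the camera images.
- station: fixed grey steel bracket, 150 wide (y), 148 deep (x), 93 high. Origin: middle of its front lower edge, on the bench; x points to its back, y to its left, z up. Its sloping panel rises from the front edge to the back at 28 degrees from level; the valve spindle and the handle's axis stand square to the panel, along (-0.469, 0, 0.883) in this frame (leaning towards the robot 28 degrees from vertical), through the T-bar's centre
- handle_mid (a point): centre of the T-handle's bar, on the turning axis; 34 mm behind and 98 mm above the station's origin. The bar is a round steel rod 12 mm thick and 130 mm long, parallel to the panel, with sleeves 13.6 mm thick over the last 26 mm of each end, one red, one black. Below it is a spindle 10 mm thick; a brass bonnet (32 mm wide) begins 36 mm below the bar's centre and the panel lies 55 mm below it, both along the axis
- handle_red (a point): point on the bar's centre line in the red end of the T-bar, 60 mm from handle_mid
- handle (a joint): angle of the T-handle, rad: 0 when the bar lies across the panel with its red end to the station's left (+y), growing clockwise as seen facing the panel (red end goes up the slope and over to the right); a hard stop at 3.14 is the closed position, red end at the green dot on the right of the panel. Turns stiffly (about 0.12 N m) and stays where it is left; starts between -0.3 and 0.35
- canister_mid (a point): centre, half-way up, of the loose white canister: 92 tall, body 48 wide, ribbed steel lid 54 wide on its top 20 mm (lid does not come off; at most 0.17 kg). It stands on the bench directly in front of the bracket, where the lower end of the T-bar would swing
- card_tray: pale grey-green open card tray, 125 (its x) by 165 (its y), walls 2 thick and 42 high, floor 2 thick; fixed to the bench. Origin: centre of its underside, z up. Stands to the left or to the right of the station; a round tub, 97 wide and 38 high, stands on the other side
- vial_mid (a point): centre of a small white vial with cap, 36 wide, 46 tall, standing left of the canister; to be left alone
- battery_9v_mid (a point): centre of a block battery, 27 x 50 x 18 tall, lying right of the canister; to be left alone
- steel_cup_mid (a point): centre of a turned steel cup, 45 wide, 52 tall, standing right of the bracket; to be left alone
- canister: the same canister's body; origin at the centre of its underside
Things that resemble listed ones, but are neither listed nor needed, are in the scene too. There is more than one size of the card_tray; the job needs the larger.

How it is judged:
By the outcome, as a careful person would: the job done as asked, in the order asked, and still so for the second after the job is handed in, with the robot touching nothing.
It also fails if it takes over 70 s, if anything falls off the work surface, if the arm or the gripper's body presses on something with over 40 N, if the wrist force passes 120 N, or if a joint passes its speed limit or range.

## Working session

There is one attempt and no reset: what is moved stays moved. The work goes in short steps, Python scripts to look and compute and a tool call to move; the robot and the scene stay as the last step left them, time stands still between calls to the robot, and variables do not carry over. Pictures are saved under pics/ and viewed, at most 10 in all, crops included, and the job is handed in when it is done.

Besides the shell and the picture viewer there is one more tool, called after "Emit:" as name(argument=value, ...) on one line, values as JSON. jog_arm: Moves the arm, as the interface text tells. Its arguments: {"type":"object","properties":{"plan":{"type":"string"},"grip_force":{"type":"number"}},"required":["plan"]}

```bash
mkdir -p pics
cat > h.py <<'E'
import numpy as np, cv2
from rig import env, imaging, job, models
def deproj(im,u,v,d=None):
    H=im["pixels"].shape[0]; f=H/2/np.tan(np.radians(im["fov_y"])/2)
    if d is None:
        r=im["depth"][int(v)-1:int(v)+2,int(u)-1:int(u)+2]; r=r[r>0]; d=np.median(r)
    p=np.array([(u-im["cx"])/f*d,(v-im["cy"])/f*d,d,1]); return (im["world_from_camera"]@p)[:3]
def cloud(im,mask):
    v,u=np.nonzero(mask&(im["depth"]>0)); d=im["depth"][v,u]; H=im["pixels"].shape[0]; f=H/2/np.tan(np.radians(im["fov_y"])/2)
    P=np.stack([(u-im["cx"])/f*d,(v-im["cy"])/f*d,d,np.ones_like(d)]); return (im["world_from_camera"]@P)[:3].T
def save(im,n): cv2.imwrite("pics/"+n,im["pixels"][:,:,::-1])
E
python3 - <<'E'
from h import *
np.set_printoptions(precision=3,suppress=True)
ims={c:imaging.get_image(c) for c in("scene","top")}
save(ims["scene"],"s0.png");save(ims["top"],"t0.png")
for c in ims:
  im=ims[c]
  for q in["station","canister","card_tray","handle_mid","vial_mid","battery_9v_mid","steel_cup_mid"]:
    for r in models.outline_of(c,q)[:3]:
      P=cloud(im,r["region"])
      print(c,q,round(r["confidence"],2),np.round(r["bbox"]),np.percentile(P,[2,50,98],axis=0).ravel() if len(P) else "")
  for q in["station","handle_mid","handle_red","canister_mid","card_tray"]:
    for r in models.tip_of(c,q)[:2]: print(c,"tip",q,round(r["confidence"],2),np.round(r["at"],1),deproj(im,*r["at"]))
print(env.observe()["tool_rot"],env.tcp_to_grasp)
E
```

```text
scene station 0.94 [298. 227.  64.  68.] [ 0.548 -0.06   0.004  0.616 -0.003  0.052  0.7    0.09   0.105]
scene canister 0.91 [264. 235.  22.  36.] [0.499 0.025 0.006 0.509 0.04  0.064 0.543 0.07  0.095]
scene canister 0.73 [296. 225.  69.  65.] [ 0.549 -0.06   0.003  0.616 -0.002  0.052  0.702  0.092  0.105]
scene card_tray 0.69 [188. 193.  45.  24.] [ 0.593  0.403 -0.     0.649  0.472  0.015  0.693  0.532  0.033]
scene card_tray 0.57 [176. 226.  70.  46.] [0.383 0.229 0.001 0.461 0.325 0.017 0.525 0.404 0.043]
scene handle_mid 0.66 [283. 214.  39.  16.] [ 0.58  -0.027  0.001  0.59   0.033  0.101  0.727  0.182  0.11 ]
scene vial_mid 0.78 [238. 224.   7.  16.] [0.546 0.157 0.003 0.555 0.166 0.033 0.576 0.186 0.049]
scene battery_9v_mid 0.48 [303. 272.  21.  14.] [ 0.479 -0.108  0.     0.494 -0.089  0.017  0.518 -0.061  0.021]
scene steel_cup_mid 0.76 [334. 245.  20.  27.] [ 0.614 -0.127  0.003  0.623 -0.109  0.037  0.656 -0.086  0.054]
scene tip station 0.91 [269.2 245.2] [0.519 0.029 0.032]
scene tip handle_mid 0.57 [270.4 244.9] [0.522 0.027 0.032]
scene tip handle_mid 0.56 [280.8 
[... 774 characters left out ...]
 0.034]
top card_tray 0.36 [328. 196.  15.  13.] [ 0.618 -0.123  0.001  0.641 -0.103  0.033  0.659 -0.081  0.056]
top battery_9v_mid 0.48 [324. 236.  20.  14.] [ 0.483 -0.104 -0.002  0.501 -0.08   0.017  0.522 -0.057  0.022]
top steel_cup_mid 0.66 [329. 197.  18.  18.] [ 0.617 -0.123  0.001  0.64  -0.103  0.032  0.657 -0.081  0.056]
top tip station 0.55 [287.6 213.3] [0.571 0.039 0.025]
top tip handle_mid 0.45 [289.2 202.6] [0.601 0.036 0.092]
top tip handle_red 0.56 [271.2 201.3] [0.604 0.095 0.098]
top tip card_tray 0.76 [165.3 189.1] [0.651 0.468 0.005]
top tip card_tray 0.66 [204.4 245.5] [0.456 0.325 0.004]
[[-0.926  0.377 -0.   ]
 [ 0.377  0.926 -0.   ]
 [ 0.    -0.    -1.   ]] -0.0187
```

Run:
```python
import cv2,numpy as np
a=cv2.imread("pics/s0.png")[160:300,140:370];b=cv2.imread("pics/t0.png")[150:290,130:360]
cv2.imwrite("pics/c0.png",np.vstack([cv2.resize(x,(490,298),interpolation=cv2.INTER_CUBIC) for x in(a,b)]))
```

```text
(no output)
```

View pics/c0.png

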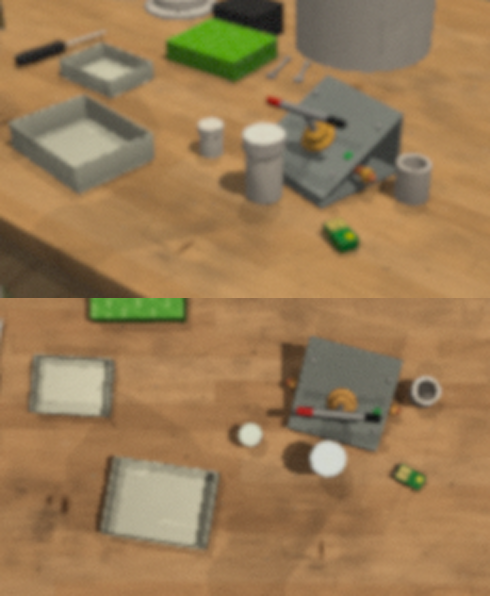

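Both views (scene crop above, top crop below) show:
- **Canister:** white with a ribbed lid, at top px (283,225). The small white vial at (238,224) in the scene view could be mistaken for it.
- **Tray:** the large one is at top px (206,247). The smaller look-alike is at (163,190).
- **Bracket:** at top px (293,194), yawed about -13°. The red end of the handle is to the left.

I'll use the 92 mm tall canister and the larger tray. Next I move over the canister for a close look.

Emit:
jog_arm(plan="0 0 0 -2.9 -2.2 -0.9 0;0 0 0 -2.9 -2.2 -0.9 0;0 0 0 -2.9 -2.2 -0.9 0;0 0 0 -2.9 -2.2 -0.9 0;0 0 0 -2.9 -2.2 -0.9 0;0 0 0 -2.9 -2.2 -0.9 0;0 0 0 -2.9 -2.2 -0.9 0;0 0 0 -2.9 -2.2 -0.9 0;0 0 0 -2.9 -2.2 -0.9 0;0 0 0 -2.9 -2.2 -0.9 0")

```text
time_s: 2.13
position: [0.3935, 0.1945, 0.322]
tool_rot: [[-0.926, 0.377, 0.001], [0.377, 0.926, 0.0], [-0.0, 0.0, -1.0]]
ft_force: [0.4, 0.4, 0.1]
grip_width: 0.085
gripper_force: 0.0
```

Emit:
jog_arm(plan="0 0 0 -2.9 -2.2 -0.9 0;0 0 0 -2.9 -2.2 -0.9 0;0 0 0 -2 -2.2 -0.9 0;0 0 -5 0 0 0 0;0 0 -4 0 0 0 0;0 0 0 0 0 0 0")

```text
time_s: 2.63
position: [0.4406, 0.1051, 0.3484]
tool_rot: [[-0.974, 0.227, 0.0], [0.227, 0.974, 0.0], [-0.0, 0.0, -1.0]]
ft_force: [-0.4, -0.5, -0.5]
grip_width: 0.0857
gripper_force: 0.0
```

```bash
cat > m.py <<'E'
from h import *
np.set_printoptions(precision=3,suppress=True)
im=imaging.get_image("wrist"); save(im,"w1.png"); np.savez("w1.npz",**im)
o=env.observe(); print(o["position"],o["tool_rot"],o["time_s"]); print(im["world_from_camera"])
for q in["station","canister","handle_mid","card_tray"]:
  for r in models.outline_of("wrist",q)[:2]:
    P=cloud(im,r["region"]); print(q,round(r["confidence"],2),np.round(r["bbox"]),np.percentile(P,[2,50,98],axis=0).ravel())
for q in["handle_mid","handle_red","canister_mid"]:
  for r in models.tip_of("wrist",q)[:2]: print("tip",q,round(r["confidence"],2),np.round(r["at"],1),deproj(im,*r["at"]))
E
python3 m.py
```

```text
[0.44  0.105 0.348] [[-0.973  0.229  0.   ]
 [ 0.229  0.973 -0.   ]
 [-0.    -0.    -1.   ]] 2.6833
[[ 0.226  0.931  0.288  0.368]
 [ 0.974 -0.216 -0.066  0.123]
 [ 0.     0.295 -0.955  0.49 ]
 [ 0.     0.     0.     1.   ]]
station 0.89 [260. 297. 122. 117.] [ 0.551 -0.051  0.007  0.631  0.029  0.063  0.701  0.109  0.105]
canister 0.74 [257. 233.  39.  55.] [0.499 0.029 0.002 0.517 0.056 0.091 0.566 0.078 0.093]
handle_mid 0.8 [258. 292.  92.  28.] [ 0.581 -0.022  0.049  0.59   0.037  0.101  0.622  0.1    0.109]
card_tray 0.84 [525. 238.  70.  72.] [ 0.593  0.406 -0.001  0.647  0.459  0.001  0.689  0.513  0.031]
card_tray 0.73 [256. 290.  95.  22.] [ 0.581 -0.023  0.05   0.59   0.04   0.101  0.623  0.1    0.109]
tip handle_mid 0.76 [259.3 291.6] [0.59  0.042 0.103]
tip handle_mid 0.2 [172.2 225.1] [ 0.496 -0.079  0.017]
tip handle_red 0.98 [298.  284.9] [0.594 0.094 0.099]
tip canister_mid 0.75 [257.  230.2] [0.508 0.059 0.092]
```

View pics/w1.png

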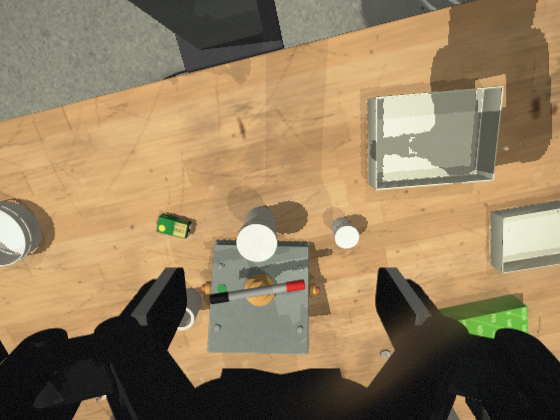

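The wrist view shows the canister lid at (257,242), the T-bar from black (218,297) to red (297,286), the vial at (345,235), the battery at (173,226) and the tray at (435,138). This agrees with the choice made, so I'll fit exact poses.

```bash
cat > fit.py <<'E'
from h import *
np.set_printoptions(precision=4,suppress=True)
im=dict(np.load("w1.npz")); H,W=im["depth"].shape
f=H/2/np.tan(np.radians(float(im["fov_y"]))/2); vv,uu=np.mgrid[:H,:W]; d=im["depth"]
C=np.stack([(uu-im["cx"])/f*d,(vv-im["cy"])/f*d,d,np.ones_like(d)],-1)@im["world_from_camera"].T; X=C[...,:3]
box=(uu>206)&(uu<312)&(vv>238)&(vv<356)&(d>0)
P=X[box]
# plane by iter
rng=np.random.default_rng(0);best=0
for _ in range(500):
  a,b,c=P[rng.choice(len(P),3)]; n=np.cross(b-a,c-a); l=np.linalg.norm(n)
  if l<1e-6: continue
  n/=l; n*=np.sign(n[2])
  if abs(n[2]-.883)>.05: continue
  k=abs((P-a)@n)<.002
  if k.sum()>best: best=k.sum();K=k
Q=P[K];c=Q.mean(0);n=np.linalg.svd(Q-c)[2][2];n*=np.sign(n[2])
print("normal",n,"yaw",np.degrees(np.arctan2(-n[1],-n[0])),K.sum(), "zrange",Q[:,2].min(),Q[:,2].max())
m=cv2.minAreaRect(Q[:,:2].astype(np.float32));print("rect",m)
yaw=np.arctan2(-n[1],-n[0]);ex=np.array([np.cos(yaw),np.sin(yaw)]);ey=np.array([-ex[1],ex[0]])
print("y-extent",np.percentile(Q[:,:2]@ey,[.5,99.5]),"x-ext",np.percentile(Q[:,:2]@ex,[.5,99.5]))
# bar: points 45..65 above plane
h=(P-c)@n; B=P[(h>.045)&(h<.07)&~((P-np.array([.525,.055,.09]))[:,:2]**2).sum(1).__lt__(.04**2)]
bc=B.mean(0);t=np.linalg.svd(B-bc)[2][0];t*=np.sign(t[1]);s=(B-bc)@t
print("bar n",len(B),"h",np.median((B-c)@n),"ends",bc+t*np.percentile(s,1),bc+t*np.percentile(s,99),"len",np.ptp(s))
mid=bc+t*(np.percentile(s,1)+np.percentile(s,99))/2-n*.005
Y=np.r_[ey,0];U=np.cross(Y,n)
U*=np.sign(U[2]); print("mid",mid,"t",t,"angle",np.arctan2(t@U,t@Y)," station origin est",mid[:2]-ex*.034, "z should .098")
# canister lid
L=X[(uu>230)&(uu<285)&(vv>215)&(vv<268)&(X[...,2]>.086)&(X[...,2]<.098)&(d>0)]
L=L[((L[:,:2]-[.527,.053])**2).sum(1)<.035**2]
print("lid",cv2.minEnclosingCircle(L[:,:2].astype(np.float32)),L[:,2].mean(), (np.percentile(L,1,0)+np.percentile(L,99,0))/2)
T=X[(uu>355)&(uu<515)&(vv>75)&(vv<200)&(X[...,2]>.034)&(X[...,2]<.05)&(d>0)]
print("tray",cv2.minAreaRect(T[:,:2].astype(np.float32)))
E
python3 fit.py
```

```text
normal [-0.4551  0.1175  0.8827] yaw -14.472551126388161 8254 zrange 0.015404596174335206 0.09268333312596705
rect ((0.6275835037231445, 0.02863730490207672), (0.14981308579444885, 0.14172619581222534), 75.59680938720703)
y-extent [0.1106 0.2589] x-ext [0.5309 0.67  ]
bar n 900 h 0.06009540456690188 ends [ 0.5837 -0.0244  0.1068] [0.5954 0.1013 0.0965] len 0.12977777189898787
mid [0.5919 0.0379 0.0973] t [ 0.0927  0.9924 -0.0814] angle -0.1789046196174891  station origin est [0.5589 0.0464] z should .098
lid ((0.5246496200561523, 0.05313437432050705), 0.027442321181297302) 0.0911101258553762 [0.5241 0.0533 0.0901]
tray ((0.45394256711006165, 0.3189060389995575), (0.1665196567773819, 0.12492579966783524), 81.83113861083984)
```

Emit:
jog_arm(plan="0 0 0 -3.1 -1.0 3 0;0 0 0 -3.1 -1.0 3.0 0;0 0 0 -3.1 -1.1 3.0 0;0 0 0 0 0 3.5 0;0 0 0 0 0 3 0;0 0 0 0 0 0 0;0 0 0 0 0 0 0", grip_force=45)

```text
time_s: 3.62
position: [0.5186, 0.0576, 0.1987]
tool_rot: [[-0.974, 0.228, -0.002], [0.228, 0.974, 0.0], [0.002, -0.0, -1.0]]
ft_force: [0.5, -0.5, 0.2]
grip_width: 0.0855
gripper_force: 0.0
```

Emit:
jog_arm(plan="0 0 0 -0.7 -0.3 3.5 0;0 0 0 0 0 3.5 0;0 0 0 0 0 3 0;0 0 0 0 0 2.2 0;0 0 0 0 0 1.6 0;0 0 0 0 0 0 0;0 0 0 0 0 0 0")

```text
time_s: 4.2
position: [0.5262, 0.053, 0.0627]
tool_rot: [[-0.974, 0.227, 0.003], [0.227, 0.974, -0.0], [-0.003, 0.0, -1.0]]
ft_force: [0.1, -0.5, -0.7]
grip_width: 0.0854
gripper_force: 0.0
```

Emit:
jog_arm(plan="0 0 0 0 0 0 255;0 0 0 0 0 0 255;0 0 0 0 0 0 255;0 0 0 0 0 0 255;0 0 0 0 0 0 255;0 0 0 0 0 0 255;0 0 0 0 0 0 255")

```text
time_s: 4.78
position: [0.526, 0.0528, 0.0626]
tool_rot: [[-0.974, 0.228, 0.004], [0.228, 0.974, -0.0], [-0.004, 0.0, -1.0]]
ft_force: [-1.3, -0.1, 9.0]
grip_width: 0.0524
gripper_force: 46.4
```

Emit:
jog_arm(plan="0 0 0 0 0 -0.5 255;0 0 0 0 0 -1.5 255;0 0 0 0 0 -2.5 255;0 0 0 0 0 -2.5 255;0 0 0 0 0 -1.7 255;0 0 0 0 0 0 255")

```text
time_s: 5.28
position: [0.5264, 0.0528, 0.1517]
tool_rot: [[-0.974, 0.228, 0.007], [0.228, 0.974, -0.001], [-0.007, 0.001, -1.0]]
ft_force: [-0.1, -0.4, -1.2]
grip_width: 0.0528
gripper_force: 47.5
```

Emit:
jog_arm(plan="0 0 0 0.8 1.6 0 255;0 0 0 1.6 3 0 255;0 0 0 1.7 3.1 0 255;0 0 0 1.7 3.1 0 255;0 0 0 1.7 3.1 0 255;0 0 0 1.7 3.1 0 255;0 0 0 1.6 3 0 255;0 0 0 1.3 2.6 0 255;0 0 0 1 1.7 0 255;0 0 0 0 0 0 255")

```text
time_s: 6.12
position: [0.4509, 0.3222, 0.1469]
tool_rot: [[-0.975, 0.224, -0.001], [0.224, 0.975, 0.0], [0.002, -0.0, -1.0]]
ft_force: [-0.4, 0.3, -1.9]
grip_width: 0.0525
gripper_force: 47.6
```

Emit:
jog_arm(plan="0 0 0 0 0 1.5 255;0 0 0 0 0 2 255;0 0 0 0 0 2 255;0 0 0 0 0 1.3 255;0 0 0 0 0 0.7 255;0 0 0 0 0 0.3 255;0 0 0 0 0 0.2 255;0 0 0 0 0 0 255")

```text
time_s: 6.78
position: [0.453, 0.3192, 0.068]
tool_rot: [[-0.974, 0.228, 0.0], [0.228, 0.974, 0.0], [-0.0, 0.0, -1.0]]
ft_force: [-0.3, 0.1, -0.9]
grip_width: 0.0528
gripper_force: 47.6
```

Emit:
jog_arm(plan="0 0 0 0 0 0.2 255;0 0 0 0 0 0.1 255;0 0 0 0 0 0.1 255;0 0 0 0 0 0 255")

```text
time_s: 7.12
position: [0.453, 0.3194, 0.0646]
tool_rot: [[-0.974, 0.228, 0.001], [0.228, 0.974, 0.0], [-0.001, 0.001, -1.0]]
ft_force: [-0.3, -1.2, 3.9]
grip_width: 0.0525
gripper_force: 48.1
```

Emit:
jog_arm(plan="0 0 0 0 0 0 150;0 0 0 0 0 0 80;0 0 0 0 0 0 0;0 0 0 0 0 0 0;0 0 0 0 0 0 0;0 0 0 0 0 -1.5 0;0 0 0 0 0 -3 0;0 0 0 0 0 -4 0;0 0 0 0 0 -4 0;0 0 0 0 0 -4 0")

```text
time_s: 7.95
position: [0.4523, 0.3192, 0.2306]
tool_rot: [[-0.974, 0.228, -0.0], [0.228, 0.974, -0.0], [0.0, -0.0, -1.0]]
ft_force: [0.3, -0.1, -0.1]
grip_width: 0.0855
gripper_force: 0.0
```

```bash
cat > go.py <<'E'
from h import *
from scipy.spatial.transform import Rotation as Ro
np.set_printoptions(precision=2,suppress=True)
n=np.array([-.4551,.1175,.8827]);n/=np.linalg.norm(n)
mid=np.array([.592,.038,.0978])
Y=np.array([.249,.968,0]);Y-=n*(Y@n);Y/=np.linalg.norm(Y);U=np.cross(n,Y);U*=np.sign(U[2])
def target(th,back):  # back: grasp point standoff along n
    t=np.cos(th)*Y+np.sin(th)*U; z=-n; x=-t; y=np.cross(z,x)
    return mid+n*(back+env.tcp_to_grasp), np.stack([x,y,z],1)
def delta(th,back):
    o=env.observe(); R=np.array(o["tool_rot"]); p,Rt=target(th,back)
    print("q",np.array(o["q"]),"p",np.array(o["position"])*100,"t",o["time_s"])
    d=p-o["position"]; print("target p cm",p*100,"shift now-axes cm",R.T@d*100,"shift target-axes cm",Rt.T@d*100,"rotvec deg",np.degrees(Ro.from_matrix(R.T@Rt).as_rotvec()))
E
python3 -c "
from go import *
delta(-.18,.12)
im=imaging.get_image('top');P=cloud(im,np.ones((420,560),bool))
k=(abs(P[:,0]-.453)<.035)&(abs(P[:,1]-.319)<.035)&(P[:,2]>.085)&(P[:,2]<.105);print(k.sum(),P[k].mean(0)*100)"
```

```text
q [ 22.96  22.21  73.81   0.    84.   -53.88] p [45.23 31.92 23.06] t 7.95
target p cm [54.59  4.99 18.72] shift now-axes cm [-15.25 -24.09   4.34] shift target-axes cm [25.49 -7.44 11.25] rotvec deg [ 24.65 -20.1  -96.83]
71 [46.52 30.92  9.44]
```

```bash
sed -i 's/x=-t; y/x=SG*t; y/; s/^mid=/SG=1\nmid=/' go.py; python3 -c "
from go import *
delta(-.18,.12)"
```

```text
q [ 22.97  21.8   73.07   0.    84.36 -53.88] p [45.47 32.04 23.89] t 8.0
target p cm [54.59  4.99 18.72] shift now-axes cm [-14.97 -24.31   5.14] shift target-axes cm [-25.56   6.85  11.89] rotvec deg [-18.43 -23.43  79.19]
```

Emit:
jog_arm(plan="0 0 0 -1 -1.6 0 0;0 0 0 -1.9 -3.1 0 0;0 0 0 -1.9 -3.1 0 0;0 0 0 -1.9 -3.1 0 0;0 0 0 -1.9 -3.1 0 0;0 0 0 -1.9 -3.1 0 0;0 0 0 -1.9 -3.1 0 0;0 0 0 -1.9 -3.1 0 0;0 0 0 -0.7 -1 0 0;0 0 0 0 0 0 0")

```text
time_s: 8.83
position: [0.5442, 0.046, 0.2282]
tool_rot: [[-0.973, 0.231, -0.0], [0.231, 0.973, -0.0], [0.0, -0.0, -1.0]]
ft_force: [0.1, -0.2, 1.0]
grip_width: 0.0852
gripper_force: 0.0
```

Emit:
jog_arm(plan="-1.54 -1.95 6.6 0 0 0 0;-1.54 -1.95 6.6 0 0 0 0;-1.54 -1.95 6.6 0 0 0 0;-1.54 -1.95 6.6 0 0 0 0;-1.54 -1.95 6.6 0 0 0 0;-1.54 -1.95 6.6 0 0 0 0;-1.54 -1.95 6.6 0 0 0 0;-1.54 -1.95 6.6 0 0 0 0;-1.54 -1.95 6.6 0 0 0 0;-1.54 -1.95 6.6 0 0 0 0")

```text
time_s: 9.67
position: [0.5428, 0.05, 0.2288]
tool_rot: [[-0.141, 0.907, 0.396], [0.982, 0.178, -0.058], [-0.123, 0.381, -0.917]]
ft_force: [0.0, -0.8, -0.2]
grip_width: 0.0853
gripper_force: 0.0
```

Emit:
jog_arm(plan="-1.54 -1.95 6.6 0 0 0 0;-1.54 -1.95 6.6 0 0 0 0;0 0 0 0 0 0 0;0 0 0 0 0 0 0")

```text
time_s: 10.0
position: [0.5429, 0.05, 0.2287]
tool_rot: [[0.085, 0.892, 0.444], [0.992, -0.035, -0.119], [-0.091, 0.451, -0.888]]
ft_force: [-0.6, -0.8, 0.9]
grip_width: 0.0853
gripper_force: 0.0
```

```bash
cat > bar.py <<'E'
from go import *
import sys
im=imaging.get_image("wrist"); save(im,sys.argv[1]); 
P=cloud(im,np.ones((420,560),bool)); c=mid-n*.055
h=(P-c)@n; r=P-c; r=r-np.outer(r@n,n); k=(h>.050)&(h<.066)&((r**2).sum(1)<.08**2); B=P[k]
print("n",len(B)); bc=B.mean(0);t=np.linalg.svd(B-bc,full_matrices=False)[2][0];t*=np.sign(t@Y) or 1;s=(B-bc)@t
e0,e1=[bc+t*np.percentile(s,q) for q in(1,99)]
print("ends cm",e0*100,e1*100,"mid",((e0+e1)/2-n*.005)*100,"angle mod pi",np.arctan2(t@U,t@Y),"h-med",np.median(h[k]))
for q in models.tip_of("wrist","handle_red")[:2]:
    p=deproj(im,*q["at"])-mid;print("red",q["confidence"],q["at"],"ang",np.arctan2(p@U,p@Y))
for r in models.outline_of("wrist","canister")[:2]: Q=cloud(im,r["region"]);print("can",np.percentile(Q,[2,50,98],axis=0)*100)
delta(float(sys.argv[2]),float(sys.argv[3]))
E
python3 bar.py w2.png -0.18 0.03
```

```text
n 2010
ends cm [58.44 -2.37 10.7 ] [59.61 10.21  9.66] mid [59.25  3.86  9.74] angle mod pi -0.1787926686059432 h-med 0.05982376395997804
red 0.6 [262.9, 126.6] ang -0.18251063436414064
q [-5.07 12.14 94.24 -6.38 46.75  2.03] p [54.36  4.88 22.89] t 10.15
target p cm [58.69  3.93 10.78] shift now-axes cm [ 0.54 -1.58 12.79] shift target-axes cm [ 0.48 -1.73 12.77] rotvec deg [-0.67  0.21  0.37]
```

View pics/w2.png

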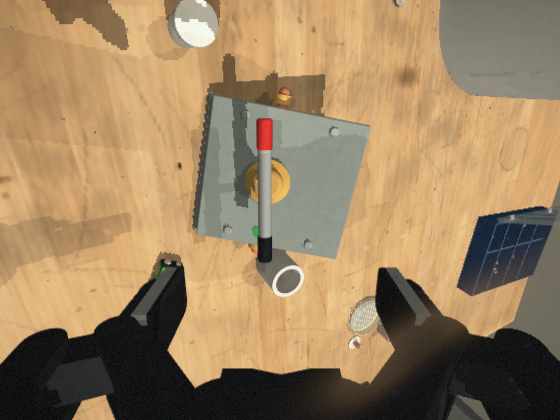

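The handle is still at -0.18 rad, with the red end at (264,133), black at (265,250) and the spindle at about (267,182). The way is clear, so I descend along the axis.

Emit:
jog_arm(plan="-0.6 0.2 0.4 0.3 -0.8 3.5 0;0 0 0 0.2 -0.8 3.5 0;0 0 0 0 0 3 0;0 0 0 0 0 2.5 0;0 0 0 0 0 0 0;0 0 0 0 0 0 0")

```text
time_s: 10.65
position: [0.5861, 0.039, 0.1098]
tool_rot: [[0.095, 0.887, 0.452], [0.992, -0.046, -0.118], [-0.084, 0.46, -0.884]]
ft_force: [-0.1, -0.6, 1.3]
grip_width: 0.0857
gripper_force: 0.0
```

```bash
sed -i 's/^mid=.*/mid=np.array([.592,.0383,.0977])/' go.py; python3 -c "
from go import *
delta(-.18,.001)"
```

```text
q [-5.91 24.79 98.89 -8.45 29.    4.8 ] p [58.61  3.9  10.98] t 10.65
target p cm [60.01  3.62  8.21] shift now-axes cm [ 0.09 -0.02  3.12] shift target-axes cm [ 0.09 -0.03  3.12] rotvec deg [-0.19  0.06 -0.16]
```

Emit:
jog_arm(plan="0 0 0 0.1 0 1.5 0;0 0 0 0 0 1.2 0;0 0 0 0 0 0.4 0;0 0 0 0 0 0 0;0 0 0 0 0 0 0", grip_force=80)

```text
time_s: 11.07
position: [0.6003, 0.0367, 0.0837]
tool_rot: [[0.096, 0.886, 0.455], [0.992, -0.046, -0.119], [-0.084, 0.462, -0.883]]
ft_force: [-0.1, -0.1, -0.2]
grip_width: 0.0856
gripper_force: 0.0
```

Emit:
jog_arm(plan="0 0 0 0 0 0 255;0 0 0 0 0 0 255;0 0 0 0 0 0 255;0 0 0 0 0 0 255;0 0 0 0 0 0 255;0 0 0 0 0 0 255;0 0 0 0 0 0 255;0 0 0 0 0 0 255;0 0 0 0 0 0 255;0 0 0 0 0 0 255")

```text
time_s: 11.9
position: [0.5998, 0.0367, 0.0831]
tool_rot: [[0.096, 0.886, 0.453], [0.992, -0.047, -0.119], [-0.084, 0.461, -0.883]]
ft_force: [-5.5, 0.2, 5.4]
grip_width: 0.0093
gripper_force: 78.1
```

Emit:
jog_arm(plan="0 0 2 0 0 0 255;0 0 4 0 0 0 255;0 0 5 0 0 0 255;0 0 5 0 0 0 255;0 0 5 0 0 0 255;0 0 5 0 0 0 255;0 0 5 0 0 0 255")

```text
time_s: 12.48
position: [0.6005, 0.0365, 0.0834]
tool_rot: [[0.541, 0.707, 0.455], [0.824, -0.554, -0.119], [0.168, 0.439, -0.883]]
ft_force: [-2.5, -0.9, 4.7]
grip_width: 0.0096
gripper_force: 78.0
```

```bash
python3 -c "
from go import *
o=env.observe();R=np.array(o['tool_rot']);print('tool x angle',np.arctan2(R[:,0]@U,R[:,0]@Y),R.T@o['wrist_torque'],o['ft_force'])
delta(-.18+np.radians(31),.0)"
```

```text
tool x angle 0.3685056602158609 [ 0.2  -0.38 -0.16] [-2.51 -0.9   4.73]
q [-6.03 28.26 98.51 -9.33 25.76 36.95] p [60.05  3.65  8.34] t 12.4833
target p cm [60.05  3.61  8.12] shift now-axes cm [-0.07 -0.07  0.2 ] shift target-axes cm [-0.07 -0.07  0.2 ] rotvec deg [ 0.03  0.07 -0.43]
```

Emit:
jog_arm(plan="0 0 6 0 0 0 255;0 0 6 0 0 0 255;0 0 6 0 0 0 255;0 0 6 0 0 0 255;0 0 6 0 0 0 255;0 0 6 0 0 0 255;0 0 6 0 0 0 255;0 0 6 0 0 0 255;0 0 6 0 0 0 255;0 0 6 0 0 0 255")

```text
time_s: 13.32
position: [0.601, 0.0353, 0.0839]
tool_rot: [[0.883, -0.116, 0.456], [-0.068, -0.99, -0.12], [0.465, 0.075, -0.882]]
ft_force: [-3.4, -10.2, 6.5]
grip_width: 0.0096
gripper_force: 78.2
```

Emit:
jog_arm(plan="0 0 6 0 0 0 255;0 0 6 0 0 0 255;0 0 6 0 0 0 255;0 0 6 0 0 0 255;0 0 6 0 0 0 255;0 0 6 0 0 0 255;0 0 6 0 0 0 255;0 0 4 0 0 0 255;0 0 0 0 0 0 255")

```text
time_s: 14.07
position: [0.6005, 0.0344, 0.0837]
tool_rot: [[0.53, -0.716, 0.454], [-0.76, -0.639, -0.121], [0.377, -0.281, -0.883]]
ft_force: [-5.9, -16.6, 7.3]
grip_width: 0.0092
gripper_force: 78.4
```

```bash
python3 -c "
from go import *
o=env.observe();R=np.array(o['tool_rot']);print('tool x angle',np.arctan2(R[:,0]@U,R[:,0]@Y),R.T@o['wrist_torque'],o['ft_force'])
delta(-.18+np.radians(137),.0)"
```

```text
tool x angle 2.218804277752459 [-2.21  1.63  0.15] [ -5.87 -16.64   7.29]
q [ -6.2   28.23  98.5   -9.47  25.81 142.94] p [60.05  3.44  8.37] t 14.0667
target p cm [60.05  3.61  8.12] shift now-axes cm [-0.22 -0.04  0.2 ] shift target-axes cm [-0.22 -0.04  0.2 ] rotvec deg [ 0.18 -0.15 -0.44]
```

Emit:
jog_arm(plan="0 0 0 0 0 0 0;0 0 0 0 0 0 0;0 0 0 0 0 0 0;0 0 0 0 0 0 0;0 0 0 0 0 0 0;0 0 0 0 0 -1.5 0;0 0 0 0 0 -3 0;0 0 0 0 0 -4 0;0 0 0 0 0 -1.5 0;0 0 -5 0 0 0 0")

```text
time_s: 14.9
position: [0.5549, 0.0492, 0.1752]
tool_rot: [[0.592, -0.662, 0.46], [-0.698, -0.706, -0.118], [0.403, -0.251, -0.88]]
ft_force: [0.7, 0.4, 0.1]
grip_width: 0.0851
gripper_force: 0.0
```

Emit:
jog_arm(plan="0 0 -7 0 0 0 0;0 0 -7 0 0 0 0;0 0 -7 0 0 0 0;0 0 -7 0 0 0 0;0 0 -7 0 0 0 0;0 0 -7 0 0 0 0;0 0 -7 0 0 0 0;0 0 -7 0 0 0 0;0 0 -7 0 0 0 0;0 0 -7 0 0 0 0")

```text
time_s: 15.73
position: [0.5549, 0.0487, 0.1713]
tool_rot: [[0.825, 0.336, 0.454], [0.43, -0.895, -0.118], [0.367, 0.293, -0.883]]
ft_force: [-0.5, 0.5, 0.4]
grip_width: 0.0853
gripper_force: 0.0
```

Emit:
jog_arm(plan="0 0 -7 0 0 0 0;0 0 -7 0 0 0 0;0 0 -7 0 0 0 0;0 0 -7 0 0 0 0;0 0 -7 0 0 0 0;0 0 -7 0 0 0 0;0 0 -7 0 0 0 0;0 0 -7 0 0 0 0;0 0 -7 0 0 0 0;0 0 -7 0 0 0 0")

```text
time_s: 16.57
position: [0.5549, 0.0487, 0.1713]
tool_rot: [[-0.034, 0.89, 0.454], [0.988, 0.098, -0.118], [-0.15, 0.445, -0.883]]
ft_force: [0.2, -0.0, -0.3]
grip_width: 0.0853
gripper_force: 0.0
```

Emit:
jog_arm(plan="0 0 -7 0 0 0 0;0 0 -7 0 0 0 0;0 0 -7 0 0 0 0;0 0 -7 0 0 0 0;0 0 -7 0 0 0 0;0 0 0 0 0 0 0;0 0 0 0 0 0 0")

```text
time_s: 17.15
position: [0.5549, 0.0487, 0.1713]
tool_rot: [[-0.531, 0.715, 0.454], [0.759, 0.64, -0.118], [-0.375, 0.282, -0.883]]
ft_force: [0.0, -0.0, 0.4]
grip_width: 0.0856
gripper_force: 0.0
```

```bash
sed -i 's/^SG=1/SG=-1/' go.py; python3 bar.py w3.png 2.22 0.03
```

```text
n 3000
ends cm [62.32 -0.92 12.51] [55.58  8.73  7.78] mid [59.18  3.85  9.7 ] angle mod pi -0.9220078723523404 h-med 0.05988048978247329
red 0.74 [226.5, 127.7] ang -1.5813252563243079
red 0.68 [277.6, 290.6] ang 2.235799572712678
q [ -5.07  17.07  98.6   -7.45  36.9  -38.71] p [55.49  4.86 17.13] t 17.3
target p cm [58.69  3.96 10.77] shift now-axes cm [ 0.01 -0.08  7.18] shift target-axes cm [ 0.01 -0.09  7.18] rotvec deg [-0.08  0.01  0.16]
```

View pics/w3.png

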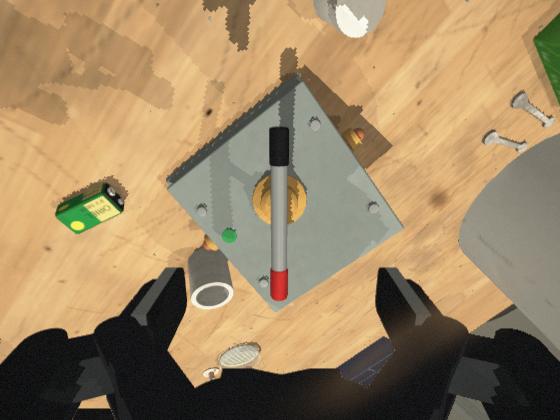

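The red end is now at (279,285) and black at (279,145), which puts the handle at 2.22 rad. The green mark is at (229,236). I regrasp and turn the remaining ~53°.

Emit:
jog_arm(plan="0 0 0 0 -0.1 2.5 0;0 0 0 0 0 3 0;0 0 0 0 0 2.2 0;0 0 0 0 0 1.5 0;0 0 0 0 0 0.8 0;0 0 0 0 0 0 0;0 0 0 0 0 0 0")

```text
time_s: 17.88
position: [0.5996, 0.036, 0.0831]
tool_rot: [[-0.533, 0.714, 0.454], [0.758, 0.642, -0.119], [-0.376, 0.281, -0.883]]
ft_force: [-0.6, -0.0, -0.2]
grip_width: 0.0852
gripper_force: 0.0
```

Emit:
jog_arm(plan="0 0 0 0 0 0 255;0 0 0 0 0 0 255;0 0 0 0 0 0 255;0 0 0 0 0 0 255;0 0 0 0 0 0 255;0 0 0 0 0 0 255;0 0 0 0 0 0 255;0 0 0 0 0 0 255;0 0 0 0 0 0 255;0 0 0 0 0 0 255")

```text
time_s: 18.72
position: [0.5993, 0.0358, 0.083]
tool_rot: [[-0.534, 0.713, 0.454], [0.757, 0.642, -0.119], [-0.376, 0.28, -0.883]]
ft_force: [-5.0, -1.9, 5.8]
grip_width: 0.0092
gripper_force: 78.0
```

Emit:
jog_arm(plan="0 0 3 0 0 0 255;0 0 6 0 0 0 255;0 0 6 0 0 0 255;0 0 6 0 0 0 255;0 0 6 0 0 0 255;0 0 6 0 0 0 255;0 0 6 0 0 0 255;0 0 5 0 0 0 255;0 0 3 0 0 0 255;0 0 2 0 0 0 255")

```text
time_s: 19.55
position: [0.5997, 0.036, 0.0833]
tool_rot: [[0.19, 0.87, 0.455], [0.981, -0.152, -0.119], [-0.034, 0.469, -0.883]]
ft_force: [-3.2, -0.3, 6.0]
grip_width: 0.0095
gripper_force: 78.1
```

```bash
cat > st.py <<'E'
from go import *
o=env.observe();R=np.array(o['tool_rot']);a=np.arctan2(-R[:,0]@U,-R[:,0]@Y);print('bar angle',a,a%6.2832,'torque',R.T@o['wrist_torque'],o['ft_force'])
E
python3 st.py
```

```text
bar angle 3.0723133992948837 3.0723133992948837 torque [ 0.29 -0.2  -0.11] [-3.21 -0.29  5.99]
```

Remaining ~4° to the stop; I go in small rows, watching the torque.

Emit:
jog_arm(plan="0 0 2 0 0 0 255;0 0 1 0 0 0 255;0 0 1 0 0 0 255;0 0 1 0 0 0 255;0 0 0 0 0 0 255")

```text
time_s: 19.97
position: [0.5998, 0.036, 0.0833]
tool_rot: [[0.263, 0.851, 0.455], [0.965, -0.235, -0.119], [0.006, 0.47, -0.882]]
ft_force: [-4.1, -0.6, 5.6]
grip_width: 0.0096
gripper_force: 78.3
```

```bash
python3 st.py
```

```text
bar angle -3.125989586943954 3.157210413056046 torque [ 0.23 -0.24 -0.25] [-4.15 -0.58  5.58]
```

Emit:
jog_arm(plan="0 0 1 0 0 0 255;0 0 1 0 0 0 255;0 0 1 0 0 0 255;0 0 0 0 0 0 255")

```text
time_s: 20.3
position: [0.5998, 0.036, 0.0833]
tool_rot: [[0.305, 0.836, 0.455], [0.952, -0.283, -0.119], [0.029, 0.47, -0.882]]
ft_force: [-3.4, -1.4, 5.7]
grip_width: 0.0094
gripper_force: 83.1
```

```bash
python3 st.py
```

```text
bar angle -3.0762396822074383 3.2069603177925616 torque [ 0.16 -0.23 -1.05] [-3.36 -1.44  5.74]
```

Torque has jumped to 1.05 N m, so the handle is against the stop. I ease back slightly, release, retract and check.

Emit:
jog_arm(plan="0 0 -1 0 0 0 255;0 0 -1 0 0 0 255;0 0 0 0 0 0 0;0 0 0 0 0 0 0;0 0 0 0 0 0 0;0 0 0 0 0 0 0;0 0 0 0 0 0 0;0 0 0 0 0 -2 0;0 0 0 0 0 -3.5 0;0 0 0 0 0 -3.5 0")

```text
time_s: 21.13
position: [0.5578, 0.0467, 0.1622]
tool_rot: [[0.279, 0.847, 0.452], [0.96, -0.253, -0.118], [0.014, 0.467, -0.884]]
ft_force: [-0.1, -0.2, 0.4]
grip_width: 0.0855
gripper_force: 0.0
```

Emit:
jog_arm(plan="0 0 0 0 0 -3.5 0;0 0 0 0 0 -3.5 0;0 0 0 0 0 -2.5 0;0 0 0 0 0 0 0;0 0 0 0 0 0 0")

```text
time_s: 21.55
position: [0.5155, 0.0581, 0.2473]
tool_rot: [[0.278, 0.845, 0.457], [0.961, -0.252, -0.119], [0.015, 0.472, -0.882]]
ft_force: [0.3, -0.3, -2.1]
grip_width: 0.0853
gripper_force: 0.0
```

```bash
python3 bar.py w4.png 3.14 0.15
python3 - <<'E'
from h import *
import cv2
s=imaging.get_image("scene");w=cv2.imread("pics/w4.png")
a=cv2.resize(s["pixels"][160:300,140:370,::-1],(493,300),interpolation=cv2.INTER_CUBIC)
cv2.imwrite("pics/c4.png",np.hstack([cv2.resize(w,(307,230)),np.zeros((230,3,3),np.uint8),cv2.resize(a,(490,230))]))
for q in["canister","vial_mid","battery_9v_mid","steel_cup_mid"]:
  for r in models.outline_of("scene",q)[:1]: print(q,r["confidence"],np.percentile(cloud(s,r["region"]),[2,50,98],axis=0).round(3).tolist())
E
```

```text
n 1688
ends cm [57.46 -2.2  10.18] [60.61 10.07 10.18] mid [59.26  3.88  9.74] angle mod pi -0.000333169633612328 h-med 0.05986971033770705
red 0.73 [280.1, 247.3] ang -3.113378728633623
q [-4.23  8.42 96.37 -6.56 47.95 15.34] p [51.55  5.78 24.46] t 21.7
target p cm [53.22  5.37 21.36] shift now-axes cm [0.03 0.07 3.55] shift target-axes cm [0.03 0.06 3.55] rotvec deg [-0.18  0.1  -1.99]
canister 0.96 [[0.426, 0.291, 0.009], [0.441, 0.302, 0.065], [0.474, 0.342, 0.096]]
vial_mid 0.6 [[0.547, 0.156, 0.004], [0.556, 0.166, 0.035], [0.577, 0.189, 0.049]]
battery_9v_mid 0.76 [[0.479, -0.108, 0.001], [0.494, -0.088, 0.017], [0.515, -0.061, 0.021]]
steel_cup_mid 0.6 [[0.614, -0.126, 0.004], [0.623, -0.109, 0.037], [0.657, -0.086, 0.054]]
```

View pics/c4.png

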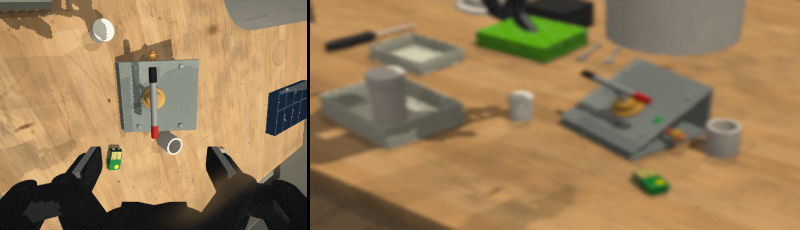

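The canister stands upright in the large tray (right panel, about (385,95)). The bar lies across the panel at 3.14 rad with its red end at (642,98), by the green dot at (657,120). The vial, battery and cup have not moved, so I hand in.

```bash
python3 -c "
from rig import job
print(job.close_job())"
```

```text
the job is handed in; nothing more can be done
None
```

The canister stands upright in the larger card tray and the T-handle is closed against its stop with the red end by the green mark; the vial, battery and cup did not move, and I handed the job in at about 22 s.

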